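# Change over the glued tiles in the gluing jig

### The arm

A 6-joint arm with a two-finger parallel gripper is mounted at the origin on a cart in front of the work surface, level with it; the furniture and walls round the work are solid. World frame = base frame: x ahead of the robot, y to its left, z up, the work surface at z = 0. Lengths are in m, angles in rad, forces in N, time in s.
With the tool pointing down it reaches from about 0.35 to 0.95 m from the base axis. Payload 17.4 kg.
Tool frame: the origin (TCP) lies at the very end of the fingers, on their centre line; the grasp point (between the pads) lies 19 mm behind it (arm.grasp_offset is the distance from the TCP to the grasp point, in m); z points along the fingers, y is the line along which they close (so a half turn about z gives the same grasp; the last joint's range is limited). The gripper opens to 93 mm and grips with 3 to 60 N. Pads are 15 mm wide; open, the fingers measure 128 mm over their backs; the gripper's body (75 mm by 188 mm) begins 65 mm behind the grasp point.
Start: joints at [1.241, 0.116, 1.442, -0, 1.584, -0.038], TCP at [0.194, 0.646, 0.19] pointing down, gripper open.
Joint ranges: [-2.83, 2.83], [-0.83, 2.19], [0.07, 2.5], [-1.14, 4.28], [0.01, 3], [-2.97, 2.97]. Speed limits (rad/s): [1.89, 1.89, 2.22, 3.14, 3.14, 3.14].

### API

Orientations are given as a rotation vector (axis times angle).
In Python, from plant import arm gives the robot as it stands.
- The arm moves only by the shell command python3 -m inch 'ROWS' [FORCE]. ROWS is JSON, a list that holds one entry, the list of rows, each a list of 5 numbers: the shift along the tool's x, y, z in mm, then the turn about the tool's z in rad, then the opening, from -1 (shut) to 1 (fully open). A call has 1 to 20 rows; each row shifts and turns the commanded pose from where the row before left it, along the tool's axes as they then stand; what a row does not reach is not made up. A row lasts 1/12 s, in which the tool goes at most 41.7 mm and 7.16 degrees, less where a joint would pass 70% of its speed; a pose out of reach is approached as far as the arm can. A call with a gripper value outside its range is refused whole. The fingers move at their own pace and stop on an object; FORCE is the grip in N (left out, the last holds). Time passes only in rows, so rows that do not move let the fingers close. It gives the time, the measured TCP pose, the force, the opening and the grip force at its end, in the units of the state.
- arm.get_obs(): the state, without advancing time (a new reading comes with each control period).
- arm.snapshot(name): name is "side" or "top"; returns the picture (480x640x3 uint8, blue, green, red); there is no depth.
- arm.calibration(name): a dict with "fx", "fy", "cx", "cy" (pixels), "position" and "attitude" of the camera in the world. Camera axes: x right, y up, looking along -z (the intrinsics and any distortion apply to the point x, -y, -z); pixel columns grow to the right and rows downward; lengths in m; the calibration is good to about 2 mm. A picture is of the moment at which its call begins. calibration takes no time and is no camera call.
- arm.job_done(): hands the job in; it is judged then, once.
The state is a dict: "time": time; "qpos": joint angles; "qvel": joint speeds; "tau": joint torques, N m; "tool_pos": TCP position; "tool_rot": TCP orientation; "force": force on the tool from outside, world axes, zero at the start; "torque": the same for the moment, N m; "grip_width": finger opening in m; "grasp_force": force on a finger pad.
Only numpy, scipy, OpenCV 4.12 (cv2) and the standard library are available. Lean on these libraries where they do the work, as an engineer would, in place of code of your own. Each camera call takes 0.05 s, during which the arm holds its last target. There are 200 camera calls.

### The job

The mended border tile held down in the gluing jig has cured: set the steel weight and the wooden pressing block aside on the round cork mat, both standing on it side by side, and lay the cured tile flat on the middle of the plywood ware board. Then seat the freshly glued tile that waits on the bench fully down between the jig's pins and press it in its turn, with the block lengthwise on the middle of the tile and the weight upright on the middle of the block. Leave the jar of glaze and the tape roll where they are.

Things in the scene. Friction and masses are not known exactly. Their poses are not given: they have to be found in the camera images.
- gluing_jig: Gluing jig, fixed: aluminium plate 150 (its x) x 94 x 12 mm. Eight bullet-nosed pins, 10 mm thick, 15 mm high above the plate, bound a pocket 107 (x) x 47 mm (y): two at each end (y = +-12 mm), two on each long side (x = +-42 mm), so the middle 70 mm of the long sides is free for fingers. Origin: centre of the underside, below the pocket's centre; a seated tile's underside is 12 mm above it. z up.
- ware_board: Ware board, fixed: pale rectangular plywood board 160 (along its x) x 100 mm on two cleats, its top 18 mm above the bench. Origin: centre of its underside, at bench level. z up.
- cork_mat: Cork mat, fixed: round brown disc of 150 mm diameter, 8 mm thick. Origin: centre of its underside. z up.
- cured_tile: Cured tile: speckled grey and black border tile with terracotta sides, 102 (along its x) x 42 (y) x 22 mm, with a pale straight glue line across it near one end; at the start it lies in the jig under the pressing block and the weight, both its ends showing. Loose, about 0.15 kg. Origin: centre of its underside, z up. A half turn makes no difference.
- fresh_tile: Fresh tile: the same kind of border tile, 102 (along its x) x 42 (y) x 22 mm, with a pale slanting glue line near its middle; at the start it lies alone, flat on the bench. Loose, about 0.15 kg. The glue holds when it is carried. Origin: centre of its underside, z up. A half turn makes no difference.
- pressing_block: Pressing block: plain brown hardwood block with a cork sole, 60 (along its x) x 40 (y) x 30 mm high; at the start it lies lengthwise on the cured tile. Loose, about 0.06 kg. Origin: centre of its underside, z up. A half turn makes no difference.
- weight: Steel weight: turned cylinder of 34 mm diameter and 37 mm height, above it a neck of 13 mm and a round knob of 26 mm diameter between 50 and 64 mm above the base (64 mm in all); at the start it stands on the pressing block. Loose, about 0.4 kg. Origin: centre of its underside, z up along the axis.
- glaze_jar: Bystander: jar of glaze with a red lid, 52 mm diameter, 66 mm high, loose at the back of the work. Origin: centre of its underside.
- tape_roll: Bystander: roll of masking tape lying flat, 104 mm diameter, 25 mm high, loose at the back right. Origin: centre of its underside.
There are look-alikes about, which are no part of the job. Several things have the shape of the weight; the one meant has the colours described above.

How it is judged:
On the way, in this order (a step that is already met when the one before it is completed fails the run):
1. the weight and the pressing block both stand on the cork mat, side by side (horizontal distance between weight and cork_mat below 0.058 m and z of weight in the frame of cork_mat between 0.004 and 0.012 m and angle between each of weight, pressing_block's own z axis and vertical below 0.1 rad and horizontal distance between pressing_block and cork_mat below 0.05 m and z of pressing_block in the frame of cork_mat between 0.004 and 0.012 m and linear speed of each of weight, pressing_block below 0.01 m/s and angular speed of each of weight, pressing_block below 0.15 rad/s), for 0.2 s.
2. the cured tile lies flat on the middle of the ware board (horizontal distance between cured_tile and ware_board below 0.02 m and z of cured_tile in the frame of ware_board between 0.014 and 0.022 m and angle between cured_tile's own z axis and vertical below 0.1 rad and linear speed of cured_tile below 0.01 m/s and angular speed of cured_tile below 0.15 rad/s), for 0.2 s.
3. the fresh tile is seated in the jig between the pins (x of fresh_tile in the frame of gluing_jig between -0.006 and 0.006 m and y of fresh_tile in the frame of gluing_jig between -0.006 and 0.006 m and z of fresh_tile in the frame of gluing_jig between 0.008 and 0.0145 m and angle between the x axis of fresh_tile and the x axis of gluing_jig, either way round below 0.12 rad and angle between fresh_tile's own z axis and vertical below 0.06 rad and linear speed of fresh_tile below 0.01 m/s and angular speed of fresh_tile below 0.15 rad/s), for 0.2 s.
At the end, for the whole second after the job is handed in: Cured tile flat on the ware board within 20 mm of its centre; fresh tile down in the jig inside the pins (6 mm, 0.12 rad); block flat on it, within 10 mm along, 8 mm across, 0.2 rad; weight upright on the block within 9 mm of its middle; all released and at rest (all of step 2 and all of step 3 and x of pressing_block in the frame of fresh_tile between -0.01 and 0.01 m and y of pressing_block in the frame of fresh_tile between -0.008 and 0.008 m and z of pressing_block in the frame of fresh_tile between 0.019 and 0.0245 m and angle between the x axis of pressing_block and the x axis of fresh_tile, either way round below 0.2 rad and angle between each of pressing_block, weight's own z axis and vertical below 0.08 rad and horizontal distance between weight and pressing_block below 0.009 m and z of weight in the frame of pressing_block between 0.027 and 0.0325 m and linear speed of each of pressing_block, weight below 0.01 m/s and angular speed of each of pressing_block, weight below 0.15 rad/s); the robot touches nothing.
It fails at once if the jar of glaze is shifted by more than 20 mm or tipped (distance of glaze_jar from where it was at the start of the episode above 0.02 m or angle between glaze_jar's own z axis and vertical above 0.3 rad).
It fails at once if the tape roll is shifted by more than 20 mm (distance of tape_roll from where it was at the start of the episode above 0.02 m).
It also fails if it takes over 144 s, if anything falls off the work surface, if the arm or the gripper's body presses on something with over 40 N, if the wrist force passes 120 N, or if a joint passes its speed limit or range.

## Working session

There is one attempt and no reset: what is moved stays moved. The work goes in short steps, Python scripts to look and compute and a shell command to move; the robot and the scene stay as the last step left them, time stands still between calls to the robot, and variables do not carry over. Pictures are saved under pics/ and viewed, at most 14 in all, crops included, and the job is handed in when it is done.

```bash
mkdir -p pics; ls; python3 - <<'E'
from plant import arm
import cv2
for n in("side","top"):
    cv2.imwrite(f"pics/{n}0.png",arm.snapshot(n)); print(n,arm.calibration(n))
print(arm.get_obs())
E
```

```text
pics
side {'fx': 443.84193680217385, 'fy': 443.84193680217385, 'cx': 324.0185366441424, 'cy': 231.86147389222768, 'position': array([0.41252019, 0.9139511 , 0.42809174]), 'attitude': array([ 0.06346056, -1.73753124, -2.52962351])}
top {'fx': 534.45168072263, 'fy': 534.45168072263, 'cx': 316.3514186673233, 'cy': 241.19258700686382, 'position': array([0.35205316, 0.02191662, 1.54295882]), 'attitude': array([ 0.07663367, -0.07713265, -1.55586743])}
{'time': 0.1, 'qpos': array([ 1.24121488e+00,  1.16454636e-01,  1.44218356e+00,  4.49789848e-05,
        1.58399149e+00, -3.78342584e-02]), 'qvel': array([-0.00055463, -0.00098964,  0.00052366, -0.00068514, -0.00140835,
        0.00106061]), 'tau': array([ 1.09255227e-03, -7.22889519e+01, -6.23860931e+01,  7.81261199e-02,
        2.27570435e-02, -1.86081508e-05]), 'tool_pos': array([0.19409806, 0.64627869, 0.18937707]), 'tool_rot': array([-4.56616950e-01, -3.10799530e+00,  1.58852959e-03]), 'force': array([ 0.2418715 , -0.22246536,  0.24764229]), 'torque': array([0.0135108 , 0.0186462 , 0.02545889]), 'grasp_force': 0.0, 'grip_width': 0.0930476215467947}
```

View pics/top0.png

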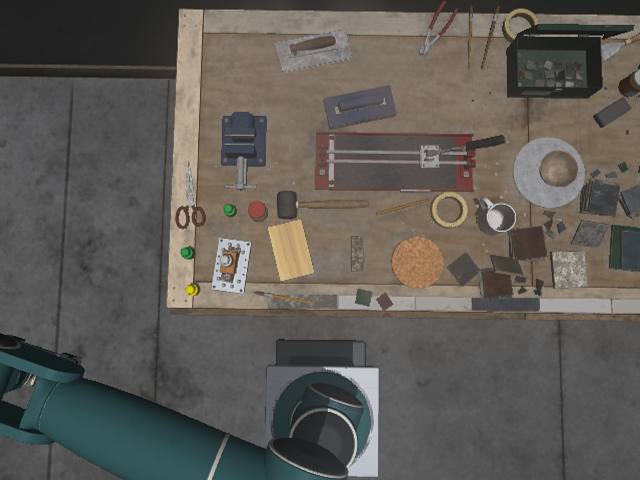

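View pics/side0.png

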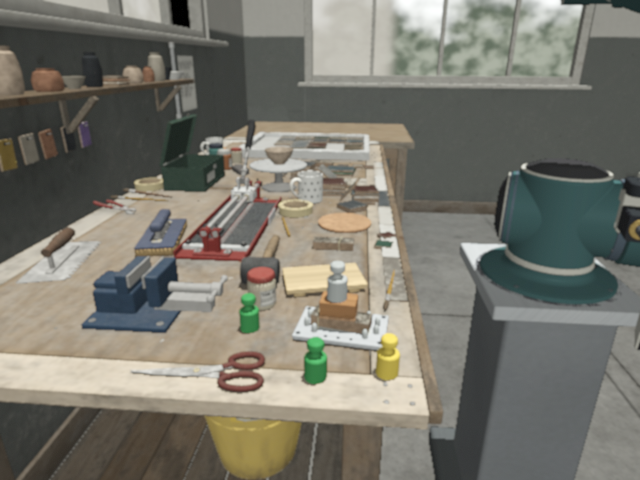

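The top picture shows the jig at about (232,265), the ware board at (291,250), the fresh tile at (357,253), the cork mat at (418,262), the jar at (258,210) and the tape roll at (449,209). The weight-shaped things are green at (229,210), green at (187,252), yellow at (192,290) and a grey steel one at (230,257) on the brown block in the jig. The grey steel one fits the description. I'll confirm it in an enlarged crop.

```bash
cat > h.py <<'E'
import numpy as np, cv2
from plant import arm
from scipy.spatial.transform import Rotation as R
def ray(n,u,v):
    c=arm.calibration(n); d=np.array([(u-c['cx'])/c['fx'],-(v-c['cy'])/c['fy'],-1])
    return np.array(c['position']),R.from_rotvec(c['attitude']).apply(d)
def onz(n,u,v,z):
    p,d=ray(n,u,v); return p+d*(z-p[2])/d[2]
def proj(n,P):
    c=arm.calibration(n); q=R.from_rotvec(c['attitude']).inv().apply(np.atleast_2d(P)-c['position'])
    return np.c_[c['cx']+c['fx']*q[:,0]/-q[:,2], c['cy']+c['fy']*q[:,1]/q[:,2]]
def crop(n,u0,v0,u1,v1,s,name):
    im=arm.snapshot(n); cv2.imwrite('pics/'+name,cv2.resize(im[v0:v1,u0:u1],None,fx=s,fy=s,interpolation=cv2.INTER_CUBIC))
E
python3 - <<'E'
from h import *
crop("top",205,215,305,300,8,"t1.png")
crop("side",270,250,410,360,5.7,"s1.png")
crop("top",330,215,460,300,6,"t2.png")
E
```

```text
(no output)
```

View pics/t1.png

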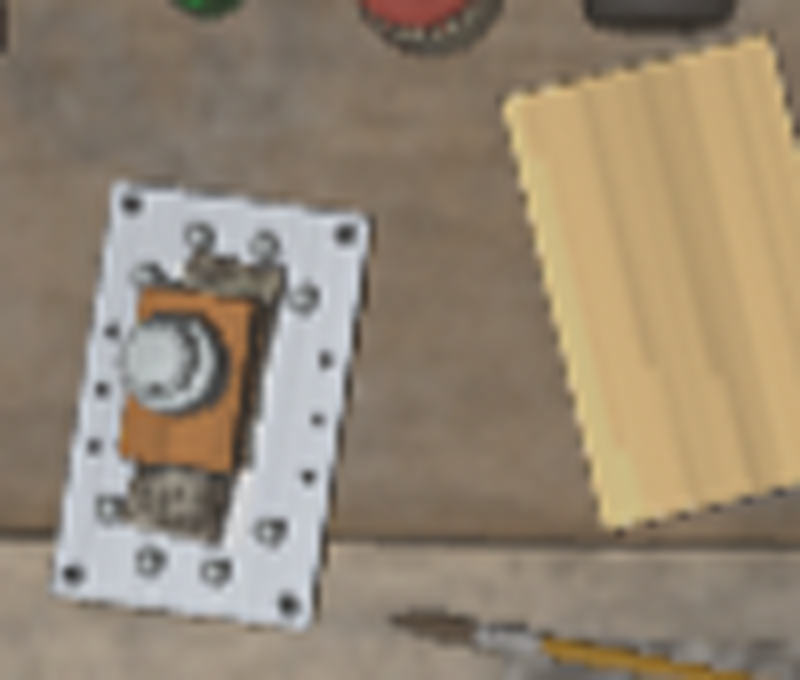

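View pics/s1.png

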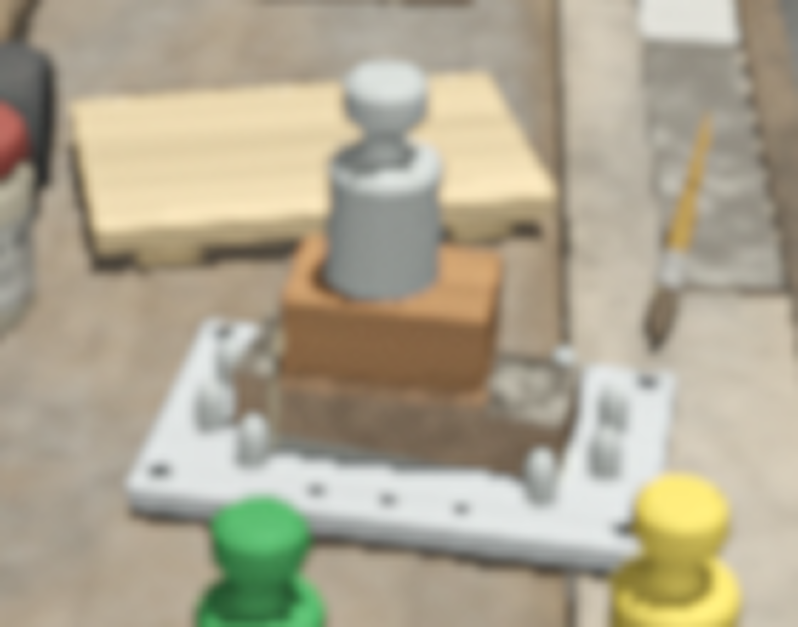

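View pics/t2.png

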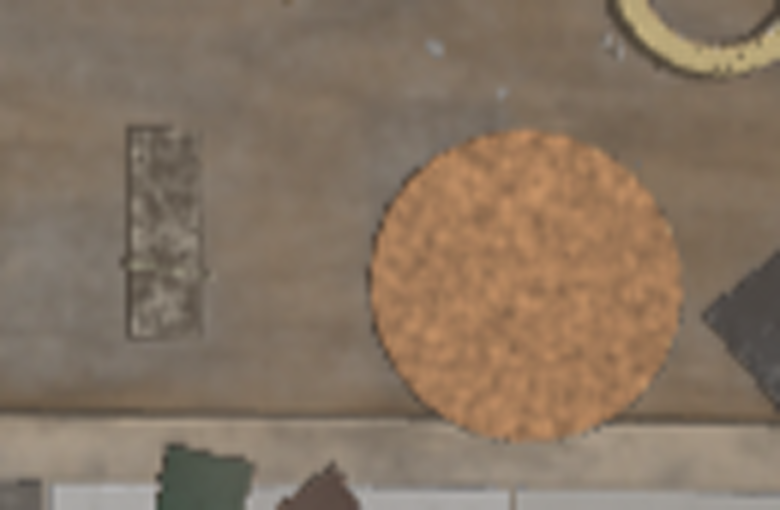

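The crop confirms the grey steel weight, with its knob at t1 (160,358) and s1 (386,95), standing on the brown block on the tile in the jig. Next I'll compute the positions.

```bash
python3 - <<'E'
from h import *
def t1(c,z): return np.array([onz("top",205+(a+.5)/8-.5,215+(b+.5)/8-.5,z) for a,b in c])
def t2(c,z): return np.array([onz("top",330+(a+.5)/6-.5,215+(b+.5)/6-.5,z) for a,b in c])
def s1(c,z): return np.array([onz("side",270+(a+.5)/5.7-.5,250+(b+.5)/5.7-.5,z) for a,b in c])
np.set_printoptions(precision=4,suppress=True)
def yaw(a,b): d=b-a; return np.degrees(np.arctan2(d[1],d[0]))
def rep(n,P):
    print(n,'c',P.mean(0),'yaws',[round(float(yaw(P[i],P[(i+1)%4])),1) for i in range(4)],'len',[round(float(np.linalg.norm(P[i]-P[(i+1)%4])),4) for i in range(4)])
rep('jig',t1([(117,183),(370,215),(312,630),(53,598)],.012))
rep('jigholes',t1([(131,204),(345,234),(288,604),(72,573)],.012))
p=t1([(200,237),(265,245),(305,297),(271,530),(216,572),(150,562),(110,508),(147,275)],.026); print('pins',p.mean(0))
rep('block',t1([(143,290),(252,302),(232,472),(122,458)],.064))
print('knob top',t1([(160,358)],.121),'side',s1([(386,95)],.121))
rep('tile',t1([(195,250),(285,265),(218,542),(130,528)],.034))
rep('block side',s1([(284,298),(308,232),(502,253),(498,312)],.064))
print('weight base side front', s1([(382,295)],.064))
B=t1([(503,102),(765,38),(612,530)],.018); print('board',(B[1]+B[2])/2,yaw(B[2],B[0]),np.linalg.norm(B[0]-B[1]),np.linalg.norm(B[0]-B[2]))
rep('fresh',t2([(127,127),(202,127),(203,338),(128,340)],.022))
print('cork',t2([(528,285)],.008))
# side hole/pins
print('side holes', s1([(225,332),(650,382),(160,470)],.012))
print('jar',onz("top",258,210,.066),'tape',onz("top",449,209,.025))
print(R.from_rotvec(arm.get_obs()['tool_rot']).as_matrix())
E
```

```text
jig c [0.4301 0.2655 0.012 ] yaws [-96.5, 173.5, 83.8, -6.9] len [0.0919, 0.1498, 0.0932, 0.1502]
jigholes c [0.431  0.2669 0.012 ] yaws [-97.2, 172.8, 82.7, -7.3] len [0.0779, 0.1338, 0.078, 0.1336]
pins [0.4303 0.2651 0.026 ]
block c [0.4361 0.2664 0.064 ] yaws [-95.5, 174.9, 83.5, -5.4] len [0.0381, 0.0592, 0.0384, 0.0586]
knob top [[0.4401 0.2663 0.121 ]] side [[0.4425 0.2695 0.121 ]]
tile c [0.4324 0.2642 0.034 ] yaws [-98.7, 168.0, 81.8, -11.5] len [0.0324, 0.1003, 0.0314, 0.1005]
block side c [0.4382 0.2689 0.064 ] yaws [-95.1, 172.8, 88.8, -2.0] len [0.0396, 0.0584, 0.0342, 0.0608]
weight base side front [[0.442  0.2819 0.064 ]]
board [0.4761 0.0956 0.018 ] 15.442721049152096 0.09687943075448756 0.1585587807163508
fresh c [ 0.4684 -0.0942  0.022 ] yaws [-89.2, -179.4, 92.3, 0.7] len [0.0358, 0.1006, 0.0356, 0.1016]
cork [[ 0.4467 -0.2694  0.008 ]]
side holes [[0.4944 0.2195 0.012 ]
 [0.3614 0.2367 0.012 ]
 [0.5044 0.2975 0.012 ]]
jar [0.5827 0.1866 0.066 ] tape [ 0.5995 -0.3572  0.025 ]
[[-0.9577  0.2876 -0.0002]
 [ 0.2876  0.9577 -0.0005]
 [ 0.     -0.0005 -1.    ]]
```

```bash
cat >> h.py <<'E'
def go(x,y,z,psi):
    "psi: heading of tool y (deg). prints turn first, then shifts in mm after the turn"
    o=arm.get_obs(); M=R.from_rotvec(o['tool_rot']).as_matrix()
    cur=np.degrees(np.arctan2(M[1,1],M[0,1])); d=(psi-cur+90)%180-90
    a=np.radians(cur+d); ty=np.array([np.cos(a),np.sin(a),0]); tx=np.array([-np.sin(a),np.cos(a),0])
    tx=tx if tx@M[:,0]>0 else -tx
    e=1000*(np.array([x,y,z])-o['tool_pos'])
    print('turn %.3f  shift x %.1f y %.1f z %.1f'%(-np.radians(d),e@tx,e@ty,-e[2]),'grip %.4f t %.2f'%(o['grip_width'],o['time']), o['tool_pos'].round(4), 'cur %.1f'%cur)
E
python3 -c "
from h import *
go(.441,.268,.189,83)"
```

```text
turn -0.170  shift x -291.1 y -345.5 z 0.7 grip 0.0924 t 0.25 [0.1942 0.6464 0.1897] cur 73.3
```

```bash
python3 -m inch '[[[0,0,0,-0.085,1],[0,0,0,-0.085,1],[-19.4,-23,0,0,1],[-19.4,-23,0,0,1],[-19.4,-23,0,0,1],[-19.4,-23,0,0,1],[-19.4,-23,0,0,1],[-19.4,-23,0,0,1],[-19.4,-23,0,0,1],[-19.4,-23,0,0,1],[-19.4,-23,0,0,1],[-19.4,-23,0,0,1],[-19.4,-23,0,0,1],[-19.4,-23,0,0,1],[-19.4,-23,0,0,1],[-19.4,-23,0,0,1],[-19.4,-23,0,0,1],[0,0,0,0,1],[0,0,0,0,1]]]' 20
python3 -c "
from h import *
go(.441,.268,.076,83)
crop('side',240,170,440,330,4,'s2.png')"
```

```text
time: 1.83
tool_pos: [0.4417, 0.2677, 0.19]
tool_rot: [-0.195, -3.136, -0.0]
force: [0.1, -0.2, -1.1]
grip_width: 0.0932
grasp_force: 0.0
turn -0.002  shift x 0.7 y 0.2 z 114.0 grip 0.0932 t 1.83 [0.4417 0.2677 0.19  ] cur 82.9
```

View pics/s2.png

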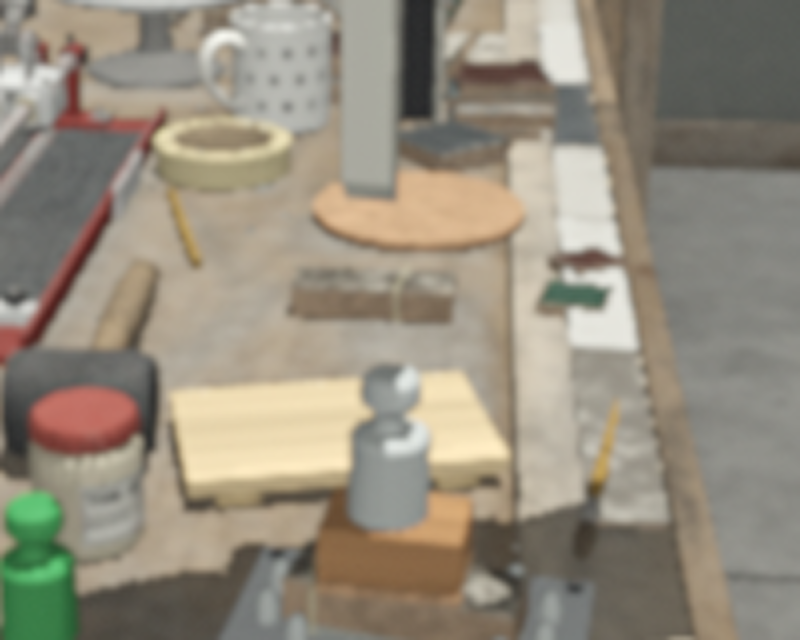

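The side picture shows the near fingertip at crop (370,195), above the weight at (390,450), so I'm going down on the weight's body.

```bash
python3 -m inch '[[[0,0,19,0,1],[0,0,19,0,1],[0,0,19,0,1],[0,0,19,0,1],[0,0,19,0,1],[0,0,19,0,1],[0,0,0,0,-0.3],[0,0,0,0,-0.3],[0,0,0,0,-0.6],[0,0,0,0,-0.6],[0,0,0,0,-0.6],[0,0,0,0,-0.6],[0,0,0,0,-0.6],[0,0,0,0,-0.6],[0,0,0,0,-0.6]]]' 20
python3 -c "
from h import *
print(arm.get_obs()['tool_pos'],arm.get_obs()['force'])"
```

```text
time: 3.13
tool_pos: [0.4411, 0.2686, 0.0762]
tool_rot: [0.191, 3.136, 0.0]
force: [-0.1, -0.3, -0.5]
grip_width: 0.0379
grasp_force: 0.0
[0.44114836 0.26863629 0.07615469] [-0.13922182 -0.28623816 -0.49781124]
```

```bash
python3 -m inch '[[[0,0,0,0,-0.7],[0,0,0,0,-0.7],[0,0,0,0,-0.7],[0,0,0,0,-0.7],[0,0,0,0,-0.7],[0,0,-3,0,-0.7],[0,0,-6,0,-0.7],[0,0,-12,0,-0.7],[0,0,-25,0,-0.7],[0,0,-25,0,-0.7],[0,0,-25,0,-0.7],[0,0,0,0,-0.7]]]' 20
python3 -c "
from h import *
C=[.4467,-.2694]
go(.4467,-.2694,.172,83); a=np.radians(83);import numpy as np
print(C+np.array([np.cos(a),np.sin(a)])*-.041, C+np.array([np.cos(a),np.sin(a)])*.03)
go(.4417,-.3101,.172,83)"
```

```text
time: 4.13
tool_pos: [0.4425, 0.2695, 0.1782]
tool_rot: [0.191, 3.13, 0.006]
force: [0.4, 0.5, -3.6]
grip_width: 0.0238
grasp_force: 20.0
turn 0.000  shift x -69.8 y -534.4 z 6.2 grip 0.0238 t 4.13 [0.4425 0.2695 0.1782] cur 83.0
[ 0.44170336 -0.31009439] [ 0.45035608 -0.23962362]
turn 0.000  shift x -69.8 y -575.4 z 6.2 grip 0.0238 t 4.13 [0.4425 0.2695 0.1782] cur 83.0
```

```bash
python3 -c "
from h import *
crop('side',240,170,440,330,4,'s3.png')"
```

```text
(no output)
```

View pics/s3.png

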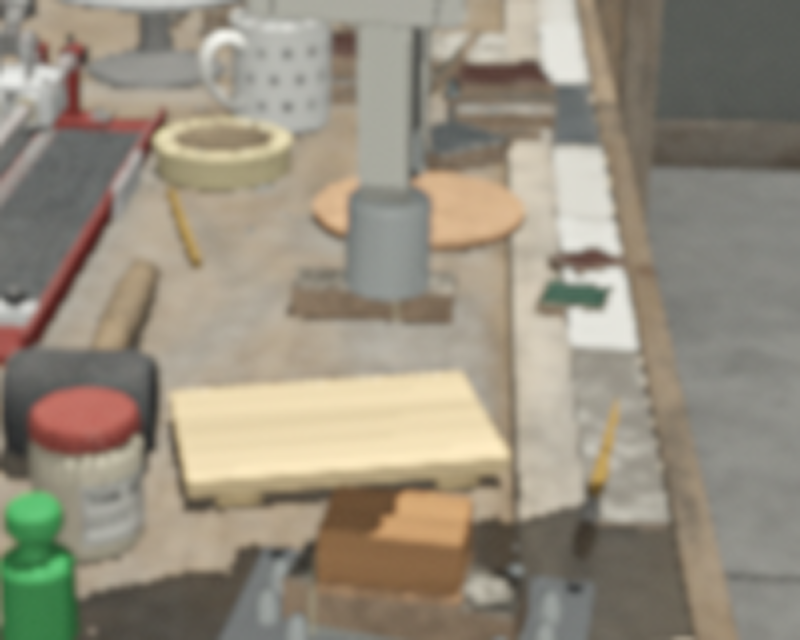

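The weight is held by its knob with the fingertips just above the body's shoulder, and its bottom is at crop (390,297). It hangs upright, so I'm carrying it to the mat this way.

```bash
python3 -c "
from h import *
p,d=ray('side',240+390/4,170+297/4); t=(.2695+.017-p[1])/d[1]; print(p+t*d)
p,d=ray('side',240+393/4,170+192/4); t=(.2695+.015-p[1])/d[1]; print(p+t*d)"
python3 -m inch '[[[-3.9,-32,0,0,-0.7],[-3.9,-32,0,0,-0.7],[-3.9,-32,0,0,-0.7],[-3.9,-32,0,0,-0.7],[-3.9,-32,0,0,-0.7],[-3.9,-32,0,0,-0.7],[-3.9,-32,0,0,-0.7],[-3.9,-32,0,0,-0.7],[-3.9,-32,0,0,-0.7],[-3.9,-32,0,0,-0.7],[-3.9,-32,0,0,-0.7],[-3.9,-32,0,0,-0.7],[-3.9,-32,0,0,-0.7],[-3.9,-32,0,0,-0.7],[-3.9,-32,0,0,-0.7],[-3.9,-32,0,0,-0.7],[-3.9,-32,0,0,-0.7],[-3.9,-32,0,0,-0.7],[0,0,0,0,-0.7],[0,0,0,0,-0.7]]]' 20
python3 -c "
from h import *
go(.4417,-.3101,.05,83)"
```

```text
[0.44210542 0.2865     0.16633213]
[0.44182597 0.2845     0.20822352]
time: 5.85
tool_pos: [0.4401, -0.3124, 0.1702]
tool_rot: [-0.195, -3.133, -0.003]
force: [0.7, 0.0, -4.5]
grip_width: 0.024
grasp_force: 20.0
turn -0.002  shift x -1.3 y 2.5 z 120.2 grip 0.0240 t 5.85 [ 0.4401 -0.3124  0.1702] cur 82.9
```

```bash
python3 -c "
from h import *
for y in(.3145,.332):
  p,d=ray('side',240+370/4,170+195/4); t=(y-p[1])/d[1]; print(p+t*d)
crop('side',280,110,400,230,5,'s4.png')"
```

```text
[0.44865218 0.3145     0.21727182]
[0.44759736 0.332      0.22342637]
```

View pics/s4.png

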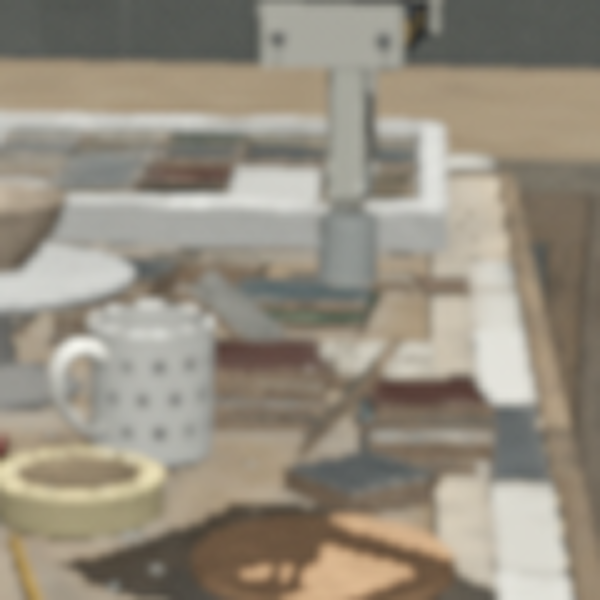

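The fingertip in the image is about 27 mm higher than the reported TCP, which explains the knob grip. The weight should therefore touch the mat at a reported TCP z of about 0.020, and I'm lowering it with force checks.

```bash
python3 -m inch '[[[-1.3,2.5,20,0,-0.7],[0,0,25,0,-0.7],[0,0,25,0,-0.7],[0,0,25,0,-0.7],[0,0,25,0,-0.7],[0,0,12,0,-0.7],[0,0,5,0,-0.7],[0,0,0,0,-0.7],[0,0,0,0,-0.7]]]' 20
python3 -m inch '[[[0,0,2,0,-0.7],[0,0,2,0,-0.7],[0,0,2,0,-0.7],[0,0,0,0,-0.7]]]' 20
python3 -c "
from h import *
crop('side',280,110,400,230,5,'s5.png')"
```

```text
time: 6.65
tool_pos: [0.4429, -0.3093, 0.0363]
tool_rot: [0.191, 3.135, -0.001]
force: [0.0, -0.8, -4.2]
grip_width: 0.0241
grasp_force: 20.0
time: 6.98
tool_pos: [0.4424, -0.3093, 0.029]
tool_rot: [0.191, 3.136, -0.0]
force: [0.2, 0.5, -4.6]
grip_width: 0.0236
grasp_force: 20.0
```

View pics/s5.png

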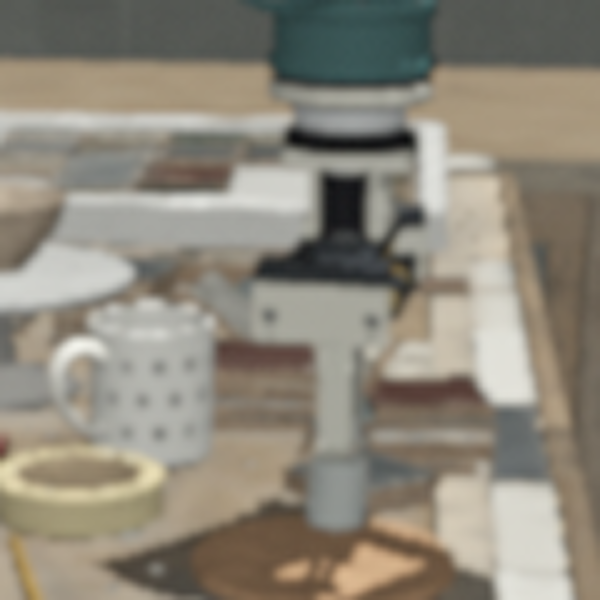

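The weight's bottom is at crop (338,525), just above the far half of the mat (centre about (322,565)). I'm lowering it in 2 mm steps until contact.

```bash
for i in 1 2 3; do python3 -m inch '[[[0,0,2,0,-0.7],[0,0,1,0,-0.7],[0,0,0,0,-0.7]]]' 20 | egrep 'pos|force:'; done
```

```text
tool_pos: [0.4423, -0.3092, 0.0258]
force: [0.0, -0.4, -4.2]
grasp_force: 20.0
tool_pos: [0.4423, -0.3092, 0.0227]
force: [-0.5, -0.1, -4.0]
grasp_force: 20.0
tool_pos: [0.4431, -0.3098, 0.0212]
force: [-0.6, 0.2, 5.6]
grasp_force: 20.0
```

Contact came at 0.021, as predicted. I'm releasing and rising, then measuring the weight on the mat and the block in the jig.

```bash
python3 -m inch '[[[0,0,0,0,-0.1],[0,0,0,0,-0.1],[0,0,0,0,-0.1],[0,0,0,0,-0.1],[0,0,0,0,-0.1],[0,0,0,0,-0.1],[0,0,-10,0,-0.1],[0,0,-20,0,-0.1],[0,0,-25,0,-0.1],[0,0,-25,0,-0.1],[0,0,-25,0,-0.1],[0,0,-25,0,-0.1],[0,0,0,0,1],[0,0,0,0,1]]]'
python3 -c "
from h import *
im=arm.snapshot('side')
a=cv2.resize(im[190:240,310:390],None,fx=5,fy=5,interpolation=2)
b=cv2.resize(im[280:350,290:410],None,fx=5,fy=5,interpolation=2)
c=np.zeros((600,600,3),'u1'); c[:250,:400]=a; c[250:600]=b
cv2.imwrite('pics/s6.png',c)
go(.4361,.2675,.175,83)"
```

```text
time: 8.95
tool_pos: [0.4429, -0.3097, 0.1521]
tool_rot: [0.191, 3.133, -0.003]
force: [0.1, -1.6, -0.7]
grip_width: 0.0507
grasp_force: 0.0
turn 0.000  shift x 76.6 y 571.7 z -24.4 grip 0.0548 t 9.00 [ 0.4425 -0.3093  0.1506] cur 83.0
```

View pics/s6.png

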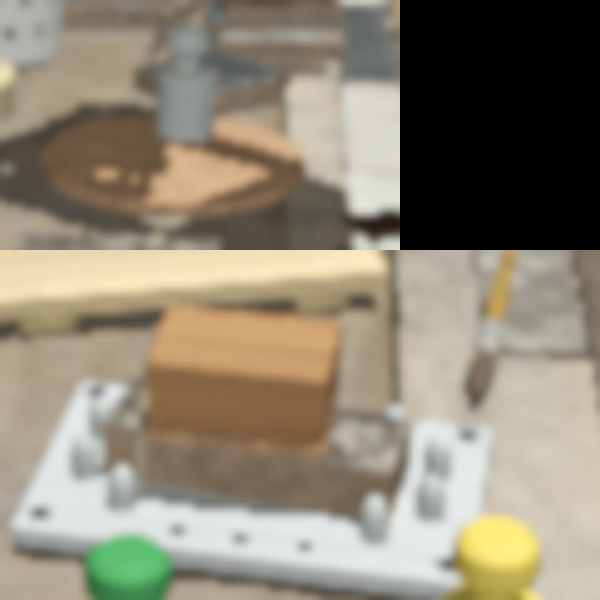

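The weight stands upright on the far part of the mat, base front at crop (187,142). The block is undisturbed, with its top corners at (165,308), (342,322), (333,382) and (150,365).

```bash
python3 -c "
from h import *
np.set_printoptions(precision=4,suppress=True)
print(onz('side',310+187/5-.4,190+142/5-.4,.008)-[0,.017,0], 'mat edges',onz('side',310+42/5,190+165/5,.008),onz('side',310+302/5,190+165/5,.008))
f=lambda a,b:onz('side',290+a/5-.4,280+(b-250)/5-.4,.064)
P=np.array([f(165,308),f(342,322),f(333,382),f(150,365)]);print(P,P.mean(0))
"
python3 -m inch '[[[4.2,31.8,-2,0,0.5],[4.2,31.8,-2,0,0.5],[4.2,31.8,-2,0,0.5],[4.2,31.8,-2,0,0.5],[4.2,31.8,-2,0,0.5],[4.2,31.8,-2,0,0.5],[4.2,31.8,-2,0,0.5],[4.2,31.8,-2,0,0.5],[4.2,31.8,-2,0,0.5],[4.2,31.8,-2,0,0.5],[4.2,31.8,-2,0,0.5],[4.2,31.8,0,0,0.5],[4.2,31.8,0,0,0.5],[4.2,31.8,0,0,0.5],[4.2,31.8,0,0,0.5],[4.2,31.8,0,0,0.5],[4.2,31.8,0,0,0.5],[4.2,31.8,0,0,0.5],[0,0,0,0,0.5],[0,0,0,0,0.5]]]'
python3 -c "
from h import *
go(.436,.2675,.03,83)"
```

```text
[ 0.4435 -0.3083  0.008 ] mat edges [ 0.5212 -0.241   0.008 ] [ 0.3771 -0.2557  0.008 ]
[[0.4676 0.2502 0.064 ]
 [0.4076 0.2542 0.064 ]
 [0.4101 0.2937 0.064 ]
 [0.4691 0.2885 0.064 ]] [0.4386 0.2717 0.064 ]
time: 10.67
tool_pos: [0.4361, 0.2689, 0.1706]
tool_rot: [-0.187, -3.134, 0.002]
force: [-0.4, -0.3, -0.5]
grip_width: 0.0696
grasp_force: 0.0
turn 0.003  shift x -0.0 y -1.4 z 140.6 grip 0.0696 t 10.67 [0.4361 0.2689 0.1706] cur 83.2
```

```bash
python3 -m inch '[[[-1,0,24,0,0.5],[0,0,24,0,0.5],[0,0,24,0,0.5],[0,0,24,0,0.5],[0,0,24,0,0.5],[0,0,20,0,0.5],[0,0,12,0,0.5],[0,0,0,0,0],[0,0,0,0,-0.2],[0,0,0,0,-0.4],[0,0,0,0,-0.4],[0,0,0,0,-0.4],[0,0,0,0,-0.4],[0,0,0,0,-0.4],[0,0,0,0,-0.4]]]' 20
python3 -c "
from h import *
crop('side',270,220,430,340,5,'s7.png')"
```

```text
time: 11.92
tool_pos: [0.4384, 0.2681, 0.0211]
tool_rot: [0.191, 3.134, 0.001]
force: [-0.6, -1.5, 7.5]
grip_width: 0.0395
grasp_force: 20.0
```

View pics/s7.png

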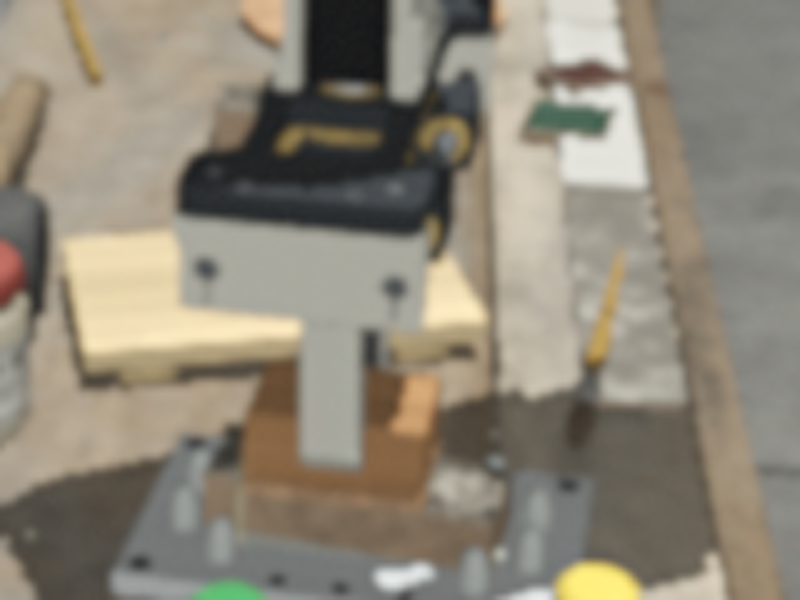

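The fingers have closed on the wide sides of the block, near tip at crop (332,468), above its sole. I'm lifting it.

```bash
python3 -m inch '[[[0,0,-3,0,-0.4],[0,0,-6,0,-0.4],[0,0,-12,0,-0.4],[0,0,-24,0,-0.4],[0,0,-24,0,-0.4],[0,0,-24,0,-0.4],[0,0,-24,0,-0.4],[0,0,0,0,-0.4],[0,0,0,0,-0.4]]]' 20
python3 -c "
from h import *
crop('side',270,160,430,340,3.3,'s8.png')
go(.451,-.2366,.13,83)"
```

```text
time: 12.72
tool_pos: [0.4385, 0.2683, 0.1392]
tool_rot: [0.191, 3.133, 0.003]
force: [0.1, 0.4, -1.1]
grip_width: 0.0399
grasp_force: 20.0
turn 0.000  shift x -74.5 y -499.2 z 7.6 grip 0.0394 t 12.77 [0.4379 0.268  0.1376] cur 83.0
```

View pics/s8.png

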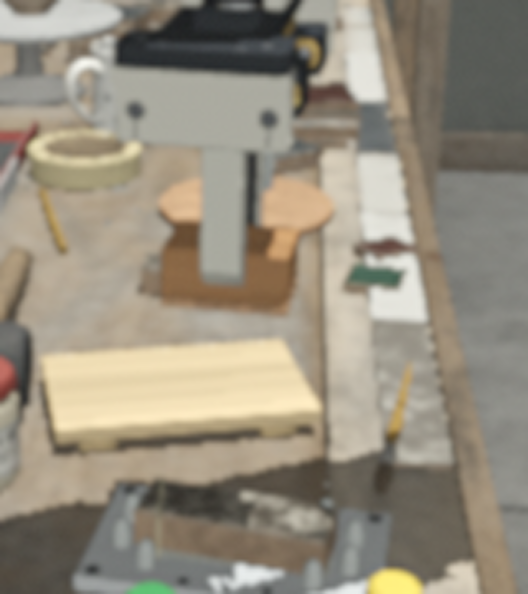

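The block is held level, and the cured tile is still in the jig. Carrying the block to the mat.

```bash
python3 -m inch '[[[-4.4,-29.4,0,0,-0.4],[-4.4,-29.4,0,0,-0.4],[-4.4,-29.4,0,0,-0.4],[-4.4,-29.4,0,0,-0.4],[-4.4,-29.4,0,0,-0.4],[-4.4,-29.4,0,0,-0.4],[-4.4,-29.4,0,0,-0.4],[-4.4,-29.4,0,0,-0.4],[-4.4,-29.4,0,0,-0.4],[-4.4,-29.4,0,0,-0.4],[-4.4,-29.4,0,0,-0.4],[-4.4,-29.4,0,0,-0.4],[-4.4,-29.4,0,0,-0.4],[-4.4,-29.4,0,0,-0.4],[-4.4,-29.4,0,0,-0.4],[-4.4,-29.4,0,0,-0.4],[-4.4,-29.4,0,0,-0.4],[0,0,0,0,-0.4],[0,0,0,0,-0.4]]]' 20
python3 -m inch '[[[0,0,20,0,-0.4],[0,0,25,0,-0.4],[0,0,25,0,-0.4],[0,0,25,0,-0.4],[0,0,25,0,-0.4],[0,0,10,0,-0.4],[0,0,5,0,-0.4],[0,0,2,0,-0.4],[0,0,0,0,-0.4],[0,0,0,0,-0.4]]]' 20
python3 -c "
from h import *
go(.451,-.2366,-.005,83)"
```

```text
time: 14.35
tool_pos: [0.4507, -0.2379, 0.1357]
tool_rot: [-0.195, -3.133, -0.002]
force: [-0.3, -0.1, -0.5]
grip_width: 0.0394
grasp_force: 20.0
time: 15.18
tool_pos: [0.4521, -0.2374, 0.0014]
tool_rot: [0.191, 3.134, -0.001]
force: [-0.5, -0.2, -1.4]
grip_width: 0.04
grasp_force: 20.0
turn 0.001  shift x 1.2 y 0.7 z 6.4 grip 0.0400 t 15.18 [ 0.4521 -0.2374  0.0014] cur 83.0
```

```bash
for i in 1 2 3; do python3 -m inch '[[[0,0,2,0,-0.4],[0,0,0,0,-0.4]]]' 20 | egrep 'pos|force:'; done
```

```text
tool_pos: [0.4517, -0.2374, -0.0014]
force: [0.7, 0.5, -1.0]
grasp_force: 20.0
tool_pos: [0.4514, -0.2372, -0.004]
force: [-0.4, 0.2, -0.7]
grasp_force: 20.0
tool_pos: [0.4517, -0.2374, -0.005]
force: [-3.1, 2.6, 10.2]
grasp_force: 20.0
```

```bash
python3 -m inch '[[[0,0,0,0,0.25],[0,0,0,0,0.25],[0,0,0,0,0.25],[0,0,0,0,0.25],[0,0,0,0,0.25],[0,0,0,0,0.25],[0,0,-10,0,0.25],[0,0,-20,0,0.25],[0,0,-25,0,0.25],[0,0,-25,0,0.25],[0,0,-25,0,0.25],[0,0,-25,0,0.25],[0,0,0,0,0.5],[0,0,0,0,0.5]]]'
python3 -c "
from h import *
crop('top',330,215,460,300,6,'t3.png')
go(.431,.266,.10,83)"
```

```text
time: 16.85
tool_pos: [0.452, -0.2376, 0.1261]
tool_rot: [0.191, 3.133, -0.002]
force: [-0.0, 0.6, -0.4]
grip_width: 0.0668
grasp_force: 0.0
turn 0.000  shift x 81.7 y 497.0 z 24.5 grip 0.0685 t 16.90 [ 0.4515 -0.2373  0.1245] cur 83.0
```

View pics/t3.png

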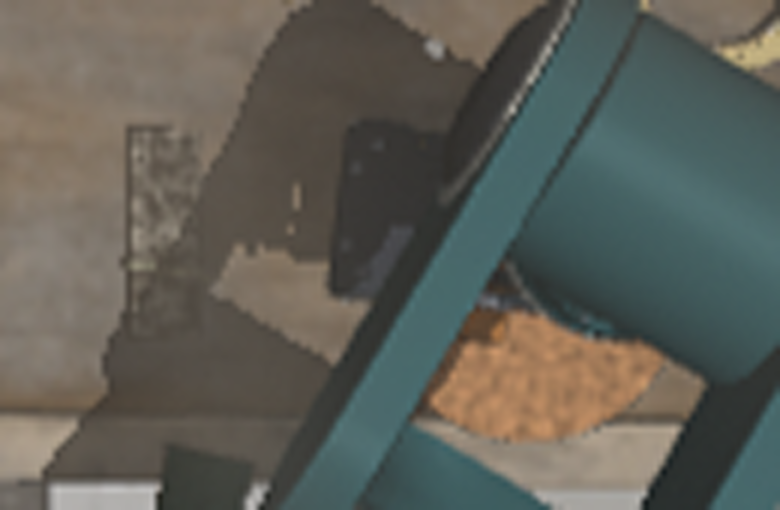

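The arm hides most of the mat, and the part of it I can see is clear. Next is the cured tile.

```bash
python3 -m inch '[[[4.8,29.2,0,0,0.6],[4.8,29.2,0,0,0.6],[4.8,29.2,0,0,0.6],[4.8,29.2,0,0,0.6],[4.8,29.2,0,0,0.6],[4.8,29.2,0,0,0.6],[4.8,29.2,0,0,0.6],[4.8,29.2,0,0,0.6],[4.8,29.2,0,0,0.6],[4.8,29.2,0,0,0.6],[4.8,29.2,0,0,0.6],[4.8,29.2,0,0,0.6],[4.8,29.2,0,0,0.6],[4.8,29.2,0,0,0.6],[4.8,29.2,0,0,0.6],[4.8,29.2,0,0,0.6],[4.8,29.2,0,0,0.6],[0,0,0,0,0.6],[0,0,0,0,0.6]]]' 30
python3 -m inch '[[[0,0,25,0,0.6],[0,0,25,0,0.6],[0,0,25,0,0.6],[0,0,25,0,0.6],[0,0,15,0,0.6],[0,0,10,0,0.6],[0,0,5,0,0.6],[0,0,0,0,0.6],[0,0,0,0,0.6]]]'
python3 -c "
from h import *
go(.431,.2675,-.006,83)"
```

```text
time: 18.48
tool_pos: [0.4299, 0.2661, 0.1227]
tool_rot: [-0.187, -3.134, 0.002]
force: [0.1, -1.0, -0.0]
grip_width: 0.0742
grasp_force: 0.0
time: 19.23
tool_pos: [0.4311, 0.2653, -0.0053]
tool_rot: [0.192, 3.135, 0.0]
force: [-0.1, 0.6, 0.9]
grip_width: 0.074
grasp_force: 0.0
turn -0.000  shift x 0.4 y 2.2 z 0.7 grip 0.0740 t 19.23 [ 0.4311  0.2653 -0.0053] cur 83.0
```

```bash
python3 -m inch '[[[0,0.5,0,0,0.2],[0,0,0,0,0],[0,0,0,0,-0.3],[0,0,0,0,-0.3],[0,0,0,0,-0.3],[0,0,0,0,-0.3],[0,0,0,0,-0.3],[0,0,0,0,-0.3],[0,0,0,0,-0.3],[0,0,0,0,-0.3]]]' 25
python3 -m inch '[[[0,0,-2,0,-0.3],[0,0,-4,0,-0.3],[0,0,-6,0,-0.3],[0,0,-8,0,-0.3],[0,0,0,0,-0.3],[0,0,0,0,-0.3]]]' 25
```

```text
time: 20.07
tool_pos: [0.4308, 0.266, -0.0059]
tool_rot: [0.191, 3.136, 0.0]
force: [-0.4, 0.9, 1.1]
grip_width: 0.0343
grasp_force: 24.3
time: 20.57
tool_pos: [0.4312, 0.2661, 0.0148]
tool_rot: [0.191, 3.135, 0.001]
force: [0.3, 0.1, -1.5]
grip_width: 0.0339
grasp_force: 24.3
```

```bash
python3 -m inch '[[[0,0,-15,0,-0.3],[0,0,-20,0,-0.3],[0,0,-10,0,-0.3],[0,0,0,0,-0.3]]]' 25
python3 -c "
from h import *
go(.4761,.0956,.06,83)
im=arm.snapshot('side'); cv2.imwrite('pics/raw1.png',im)
c=im[230:345,285:410].astype(int); 
o=arm.get_obs()['tool_pos']; np.set_printoptions(precision=1,suppress=True)
# profile of image column through tile, near jig: check jig pocket empty
for P in [(.431,.266,.012),(.46,.262,.012),(.40,.27,.012)]:
  u,v=proj('side',P)[0].round().astype(int); print(u,v,im[v,u])
"
```

```text
time: 20.9
tool_pos: [0.4318, 0.2664, 0.0612]
tool_rot: [0.191, 3.133, 0.003]
force: [0.3, -1.1, -1.5]
grip_width: 0.034
grasp_force: 24.3
turn 0.000  shift x -64.8 y -164.1 z 1.2 grip 0.0340 t 20.90 [0.4318 0.2664 0.0612] cur 83.0
343 324 [124 131 129]
326 322 [124 132 129]
361 326 [122 129 127]
```

```bash
python3 -m inch '[[[-8.1,-20.5,0,0,-0.3],[-8.1,-20.5,0,0,-0.3],[-8.1,-20.5,0,0,-0.3],[-8.1,-20.5,0,0,-0.3],[-8.1,-20.5,0,0,-0.3],[-8.1,-20.5,0,0,-0.3],[-8.1,-20.5,0,0,-0.3],[-8.1,-20.5,0,0,-0.3],[0,0,0,0,-0.3],[0,0,20,0,-0.3],[0,0,20,0,-0.3],[0,0,12,0,-0.3],[0,0,0,0,-0.3],[0,0,0,0,-0.3]]]' 25
for i in 1 2 3 4; do python3 -m inch '[[[0,0,2,0,-0.3],[0,0,0,0,-0.3]]]' 25 | egrep 'pos|force:'; done
```

```text
time: 22.12
tool_pos: [0.4747, 0.0954, 0.0064]
tool_rot: [-0.191, -3.134, 0.001]
force: [-0.8, 0.7, -0.9]
grip_width: 0.0341
grasp_force: 24.3
tool_pos: [0.4756, 0.0955, 0.0057]
force: [-1.4, 0.0, -2.1]
grasp_force: 24.3
tool_pos: [0.4754, 0.0953, 0.0033]
force: [0.7, -0.1, -2.3]
grasp_force: 24.3
tool_pos: [0.4752, 0.0952, 0.0009]
force: [-0.9, 0.3, -1.8]
grasp_force: 24.3
tool_pos: [0.4755, 0.0952, -0.0001]
force: [-4.5, -1.4, 9.0]
grasp_force: 24.6
```

```bash
python3 -m inch '[[[0,0,0,0,0.3],[0,0,0,0,0.3],[0,0,0,0,0.3],[0,0,0,0,0.3],[0,0,0,0,0.3],[0,0,0,0,0.3],[0,0,-10,0,0.4],[0,0,-20,0,0.6],[0,0,-25,0,0.6],[0,0,-25,0,0.6],[0,0,0,0,0.6]]]'
python3 -c "
from h import *
go(.4684,-.0942,.08,90.6)"
```

```text
time: 23.7
tool_pos: [0.4772, 0.0956, 0.0848]
tool_rot: [0.191, 3.129, 0.002]
force: [1.1, 0.2, 1.5]
grip_width: 0.0741
grasp_force: 0.0
turn -0.132  shift x 10.8 y -189.6 z 4.8 grip 0.0741 t 23.70 [0.4772 0.0956 0.0848] cur 83.0
```

```bash
python3 -m inch '[[[0,0,0,-0.066,0.6],[0,0,0,-0.066,0.6],[1.3,-23.7,0,0,0.6],[1.3,-23.7,0,0,0.6],[1.3,-23.7,0,0,0.6],[1.3,-23.7,0,0,0.6],[1.3,-23.7,0,0,0.6],[1.3,-23.7,0,0,0.6],[1.3,-23.7,0,0,0.6],[1.3,-23.7,0,0,0.6],[0,0,0,0,0.6],[0,0,0,0,0.6]]]' 25
python3 -c "
from h import *
go(.4684,-.0942,-.016,90.6)
im=arm.snapshot('top')[215:300,205:335]; im2=arm.snapshot('side')[190:345,260:410]
c=np.zeros((600,800,3),'u1')
a=cv2.resize(im,None,fx=4,fy=4,interpolation=2); b=cv2.resize(im2,None,fx=1.6,fy=1.6,interpolation=2)
c[:340,:520]=a; c[345:345+b.shape[0],:b.shape[1]]=b
# mat rectified from side
cv2.imwrite('pics/c1.png',c)
for n,off in(('top',0),('side',0)): cv2.imwrite(f'pics/{n}_a.png',arm.snapshot(n))
"
```

```text
time: 24.7
tool_pos: [0.4666, -0.0952, 0.0794]
tool_rot: [-0.013, 3.141, 0.0]
force: [-0.2, 0.8, 0.3]
grip_width: 0.0743
grasp_force: 0.0
turn -0.002  shift x -1.8 y 1.0 z 95.4 grip 0.0743 t 24.70 [ 0.4666 -0.0952  0.0794] cur 90.5
```

```bash
cat >> h.py <<'E'
def boardtile(im):
    # tile on board: low-saturation blob within board rect (top view)
    q=proj('top',[(.476+a*.07*np.cos(.27)-b*.042*np.sin(.27),.0956+a*.07*np.sin(.27)+b*.042*np.cos(.27),.018) for a,b in((1,1),(1,-1),(-1,-1),(-1,1))])
    m=np.zeros(im.shape[:2],'u1'); cv2.fillPoly(m,[q.round().astype(int)],255)
    s=cv2.cvtColor(im,cv2.COLOR_BGR2HSV)[...,1]
    b=((s<70)&(m>0)).astype('u1'); r=cv2.minAreaRect(cv2.findNonZero(b)); print(b.sum(),r,onz('top',*r[0],.040))
E
python3 -c "
from h import *
im=cv2.imread('pics/top_a.png'); boardtile(im)
u,v=proj('top',[(.476,.0956,.04)])[0].round().astype(int)
print(cv2.cvtColor(im,cv2.COLOR_BGR2HSV)[v-24:v+25:6,u-24:u+25:4,1])
"
python3 -m inch '[[[-1.8,1,20,0,0.6],[0,0,25,0,0.6],[0,0,20,0,0.6],[0,0,10,0,0.6],[0,0,8,0,0.6],[0,0,5,0,0.6],[0,0,4,0,0.6],[0,0,0,0,0.6],[0,0,0,0,0.6]]]' 25
```

```text
407 ((289.7117614746094, 249.04705810546875), (12.907363891601562, 34.92580795288086), 12.528807640075684) [0.47664529 0.09729621 0.04      ]
[[ 69  63  80 101 101 101  98 101 101  79  63  64  59]
 [ 69  96 101 100 101 100  89 102 101 101  65  67  66]
 [ 67  87 101 103 100 100  35  43  40 101  64  68  59]
 [ 71  76  91 101  99  43  41  43  88 100  96  61  59]
 [ 68  64  91 101 103  34  36  37 102  99 101  63  57]
 [ 67  62  79  99 100  47  49  34 101 100  99  39  45]
 [ 68  64  63  91  39  38  37  91 100 101 101 102  34]
 [ 64  68  68  95 101 101  55 101 100  99  98 101  27]
 [ 64  67  58  86  89 100 100 101 100 101 101  97  30]]
time: 25.65
tool_pos: [0.4689, -0.0935, -0.0123]
tool_rot: [-0.016, 3.141, -0.0]
force: [-0.2, -0.1, 0.6]
grip_width: 0.0744
grasp_force: 0.0
```

The cured tile lies at (0.4766, 0.0973), on the middle of the board. Now gripping the fresh tile.

```bash
python3 -m inch '[[[0,0,3,0,0.2],[0,0,0,0,0],[0,0,0,0,-0.3],[0,0,0,0,-0.3],[0,0,0,0,-0.3],[0,0,0,0,-0.3],[0,0,0,0,-0.3],[0,0,0,0,-0.3],[0,0,0,0,-0.3],[0,0,0,0,-0.3]]]' 25
python3 -m inch '[[[0,0,-3,0,-0.3],[0,0,-6,0,-0.3],[0,0,-15,0,-0.3],[0,0,-25,0,-0.3],[0,0,-25,0,-0.3],[0,0,-20,0,-0.3],[0,0,0,0,-0.3],[0,0,0,0,-0.3]]]' 25
python3 -c "
from h import *
go(.431,.266,.08,83)"
```

```text
time: 26.48
tool_pos: [0.4686, -0.0935, -0.0158]
tool_rot: [-0.016, 3.141, -0.0]
force: [-0.5, -1.1, 1.0]
grip_width: 0.0338
grasp_force: 25.0
time: 27.15
tool_pos: [0.469, -0.0935, 0.0789]
tool_rot: [-0.016, 3.14, -0.001]
force: [-0.1, -0.8, -2.6]
grip_width: 0.0339
grasp_force: 25.0
turn 0.132  shift x 81.5 y 352.2 z -1.1 grip 0.0339 t 27.15 [ 0.469  -0.0935  0.0789] cur 90.6
```

```bash
python3 -m inch '[[[0,0,0,0.066,-0.3],[0,0,0,0.066,-0.3],[6.27,27.1,0,0,-0.3],[6.27,27.1,0,0,-0.3],[6.27,27.1,0,0,-0.3],[6.27,27.1,0,0,-0.3],[6.27,27.1,0,0,-0.3],[6.27,27.1,0,0,-0.3],[6.27,27.1,0,0,-0.3],[6.27,27.1,0,0,-0.3],[6.27,27.1,0,0,-0.3],[6.27,27.1,0,0,-0.3],[6.27,27.1,0,0,-0.3],[6.27,27.1,0,0,-0.3],[6.27,27.1,0,0,-0.3],[0,0,0,0,-0.3],[0,0,15,0,-0.3],[0,0,15,0,-0.3],[0,0,0,0,-0.3],[0,0,0,0,-0.3]]]' 25
python3 -c "
from h import *
go(.4312,.2665,.014,83)"
```

```text
time: 28.82
tool_pos: [0.4296, 0.2655, 0.0466]
tool_rot: [-0.191, -3.133, 0.003]
force: [-0.1, -0.5, -0.9]
grip_width: 0.0339
grasp_force: 25.0
turn 0.000  shift x -1.5 y 1.2 z 32.6 grip 0.0339 t 28.82 [0.4296 0.2655 0.0466] cur 83.0
```

```bash
python3 -m inch '[[[-1.5,1.2,15,0,-0.3],[0,0,15,0,-0.3],[0,0,2,0,-0.3],[0,0,0,0,-0.3],[0,0,0,0,-0.3]]]' 25
for i in 1 2 3 4 5; do python3 -m inch '[[[0,0,3,0,-0.3],[0,0,0,0,-0.3],[0,0,0,0,-0.3]]]' 25 | egrep 'pos|force:'; done
```

```text
time: 29.23
tool_pos: [0.4324, 0.2672, 0.017]
tool_rot: [0.192, 3.135, 0.001]
force: [0.4, 0.1, -1.2]
grip_width: 0.0337
grasp_force: 25.0
tool_pos: [0.4322, 0.2672, 0.0135]
force: [0.3, 0.1, -2.3]
grasp_force: 25.0
tool_pos: [0.432, 0.2671, 0.0099]
force: [-0.3, 0.2, -1.2]
grasp_force: 25.0
tool_pos: [0.4319, 0.2671, 0.0068]
force: [0.7, -1.2, -1.2]
grasp_force: 25.0
tool_pos: [0.4319, 0.2671, 0.0038]
force: [-0.4, -0.3, -2.4]
grasp_force: 25.0
tool_pos: [0.432, 0.2671, 0.0008]
force: [0.7, -0.6, -1.3]
grasp_force: 25.0
```

Sliding between the pins freely, so I'm going on down to contact.

```bash
for i in 1 2 3; do python3 -m inch '[[[0,0,2,0,-0.3],[0,0,0,0,-0.3],[0,0,0,0,-0.3]]]' 25 | egrep 'pos|force:'; done
```

```text
tool_pos: [0.432, 0.2672, -0.0011]
force: [0.1, -0.5, -1.8]
grasp_force: 25.0
tool_pos: [0.432, 0.2671, -0.0031]
force: [-0.8, -0.6, -0.6]
grasp_force: 25.0
tool_pos: [0.4324, 0.2672, -0.004]
force: [-3.9, -2.6, 9.9]
grasp_force: 25.0
```

Seated at the predicted height. I'm releasing and going for the block, then checking the seat with the camera from there.

```bash
python3 -m inch '[[[0,0,0,0,0.3],[0,0,0,0,0.3],[0,0,0,0,0.3],[0,0,0,0,0.3],[0,0,0,0,0.3],[0,0,0,0,0.3],[0,0,-10,0,0.3],[0,0,-20,0,0.3],[0,0,-25,0,0.3],[0,0,-25,0,0.3],[0,0,-25,0,0.3],[0,0,-20,0,0.3],[0,0,0,0,0.3]]]'
python3 -c "
from h import *
go(.4517,-.2374,.12,83)"
```

```text
time: 32.32
tool_pos: [0.4335, 0.268, 0.1253]
tool_rot: [0.191, 3.131, 0.005]
force: [-0.3, 0.1, 1.3]
grip_width: 0.0605
grasp_force: 0.0
turn 0.000  shift x -79.7 y -499.4 z 5.3 grip 0.0605 t 32.32 [0.4335 0.268  0.1253] cur 83.0
```

```bash
python3 -m inch '[[[-4.7,-29.4,0,0,0.3],[-4.7,-29.4,0,0,0.3],[-4.7,-29.4,0,0,0.3],[-4.7,-29.4,0,0,0.3],[-4.7,-29.4,0,0,0.3],[-4.7,-29.4,0,0,0.3],[-4.7,-29.4,0,0,0.3],[-4.7,-29.4,0,0,0.3],[-4.7,-29.4,0,0,0.3],[-4.7,-29.4,0,0,0.3],[-4.7,-29.4,0,0,0.3],[-4.7,-29.4,0,0,0.3],[-4.7,-29.4,0,0,0.3],[-4.7,-29.4,0,0,0.3],[-4.7,-29.4,0,0,0.3],[-4.7,-29.4,0,0,0.3],[-4.7,-29.4,0,0,0.3],[0,0,0,0,0.25],[0,0,0,0,0.25]]]' 20
python3 -c "
from h import *
im=arm.snapshot('top'); s=arm.snapshot('side'); cv2.imwrite('pics/top_b.png',im); cv2.imwrite('pics/side_b.png',s)
boardtile(im)
a=cv2.resize(im[225:300,210:260],None,fx=8,fy=8,interpolation=2); b=cv2.resize(s[285:360,280:412],None,fx=3,fy=3,interpolation=2)
d=cv2.resize(s[185:240,300:400],None,fx=3.8,fy=3.8,interpolation=2)
c=np.zeros((600,800,3),'u1'); c[:600,:400]=a; c[:b.shape[0],402:402+b.shape[1]]=b; c[300:300+d.shape[0],402:402+d.shape[1]]=d
cv2.imwrite('pics/c2.png',c)
go(.4517,-.2374,-.003,83)"
```

```text
time: 33.9
tool_pos: [0.4502, -0.2395, 0.1198]
tool_rot: [-0.195, -3.135, -0.001]
force: [-0.8, 1.0, 0.5]
grip_width: 0.0582
grasp_force: 0.0
406 ((289.7117614746094, 249.04705810546875), (12.907363891601562, 34.92580795288086), 12.528807640075684) [0.47664529 0.09729621 0.04      ]
turn 0.000  shift x -1.1 y 0.9 z 122.9 grip 0.0582 t 34.00 [ 0.4505 -0.2381  0.1199] cur 83.0
```

View pics/c2.png

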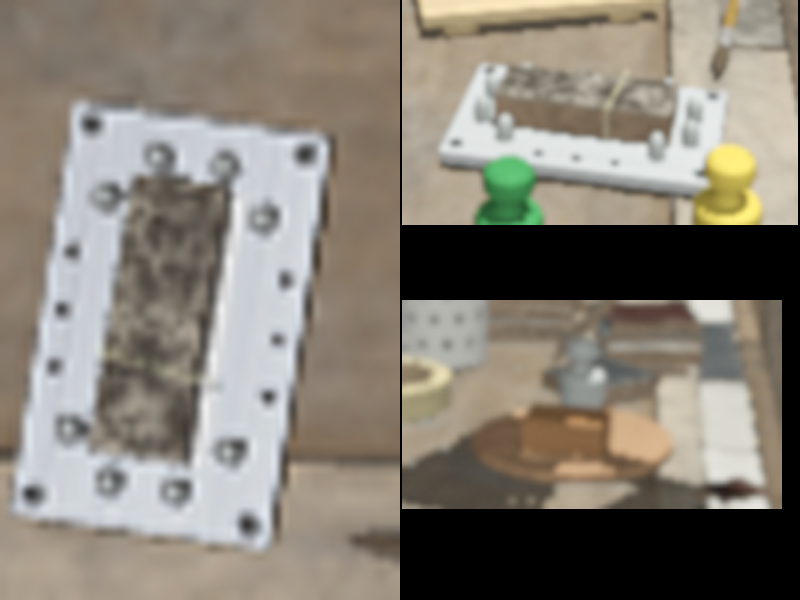

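The composite shows the fresh tile flat between all eight pins, with top-view corners (135,175), (230,188), (190,462), (92,452). On the mat, the block stands in front with its top corners at about (525,408), (607,410), (607,458), (520,450), and the weight is upright behind it at (582,375).

```bash
python3 -c "
from h import *
np.set_printoptions(precision=4,suppress=True)
f=lambda a,b,z:onz('top',210+(a+.5)/8-.5,225+(b+.5)/8-.5,z)
T=np.array([f(*p,.034) for p in[(135,175),(230,188),(190,462),(92,452)]]); J=np.array([f(*p,.012) for p in[(92,124),(305,153),(249,524),(34,494)]])
P=np.array([f(*p,.025) for p in[(160,157),(225,165),(264,217),(231,452),(176,491),(111,483),(71,430),(107,196)]])
print('tile',T.mean(0),'jig',J.mean(0),'pins',P.mean(0))
d=T[0]+T[1]-T[2]-T[3];e=J[0]+J[1]-J[2]-J[3];print(np.degrees(np.arctan2(d[1],d[0])),np.degrees(np.arctan2(e[1],e[0])))
g=lambda a,b:onz('side',300+(a-402)/3.8,185+(b-300)/3.8,.038)
B=np.array([g(*p) for p in[(525,408),(607,410),(607,458),(520,450)]]);print(B,B.mean(0))
"
```

```text
tile [0.4313 0.266  0.034 ] jig [0.431  0.2666 0.012 ] pins [0.4302 0.2652 0.025 ]
-6.8948496005263085 -7.087348924902506
[[ 0.4826 -0.2392  0.038 ]
 [ 0.4235 -0.2408  0.038 ]
 [ 0.4215 -0.1412  0.038 ]
 [ 0.4802 -0.1508  0.038 ]] [ 0.452 -0.193  0.038]
```

```bash
python3 -m inch '[[[-1.1,0.9,20,0,0.25],[0,0,25,0,0.25],[0,0,25,0,0.25],[0,0,25,0,0.25],[0,0,15,0,0.25],[0,0,8,0,0.25],[0,0,5,0,0.25],[0,0,0,0,0.25],[0,0,0,0,0],[0,0,0,0,-0.4],[0,0,0,0,-0.4],[0,0,0,0,-0.4],[0,0,0,0,-0.4],[0,0,0,0,-0.4],[0,0,0,0,-0.4]]]' 20
python3 -m inch '[[[0,0,-3,0,-0.4],[0,0,-6,0,-0.4],[0,0,-12,0,-0.4],[0,0,-24,0,-0.4],[0,0,-24,0,-0.4],[0,0,-24,0,-0.4],[0,0,-24,0,-0.4],[0,0,0,0,-0.4],[0,0,0,0,-0.4]]]' 20
python3 -c "
from h import *
go(.4325,.267,.11,83)"
```

```text
time: 35.25
tool_pos: [0.4523, -0.2381, -0.0021]
tool_rot: [0.191, 3.135, -0.001]
force: [-1.0, 1.8, 6.5]
grip_width: 0.0399
grasp_force: 20.0
time: 36.0
tool_pos: [0.4524, -0.2382, 0.1161]
tool_rot: [0.191, 3.133, -0.002]
force: [0.8, -0.4, -0.2]
grip_width: 0.0394
grasp_force: 20.0
turn 0.000  shift x 81.3 y 499.0 z 6.1 grip 0.0394 t 36.00 [ 0.4524 -0.2382  0.1161] cur 83.0
```

```bash
python3 -m inch '[[[4.8,29.3,0,0,-0.4],[4.8,29.3,0,0,-0.4],[4.8,29.3,0,0,-0.4],[4.8,29.3,0,0,-0.4],[4.8,29.3,0,0,-0.4],[4.8,29.3,0,0,-0.4],[4.8,29.3,0,0,-0.4],[4.8,29.3,0,0,-0.4],[4.8,29.3,0,0,-0.4],[4.8,29.3,0,0,-0.4],[4.8,29.3,0,0,-0.4],[4.8,29.3,0,0,-0.4],[4.8,29.3,0,0,-0.4],[4.8,29.3,0,0,-0.4],[4.8,29.3,0,0,-0.4],[4.8,29.3,0,0,-0.4],[4.8,29.3,0,0,-0.4],[0,0,0,0,-0.4],[0,0,25,0,-0.4],[0,0,0,0,-0.4]]]' 20
python3 -m inch '[[[0,0,25,0,-0.4],[0,0,20,0,-0.4],[0,0,10,0,-0.4],[0,0,5,0,-0.4],[0,0,0,0,-0.4],[0,0,0,0,-0.4]]]' 20
python3 -c "
from h import *
go(.4325,.267,.024,83)"
```

```text
time: 37.67
tool_pos: [0.4295, 0.2657, 0.0848]
tool_rot: [-0.189, -3.131, 0.005]
force: [-0.1, -1.1, -2.1]
grip_width: 0.0401
grasp_force: 20.0
time: 38.17
tool_pos: [0.4317, 0.2664, 0.0299]
tool_rot: [0.192, 3.135, 0.0]
force: [0.9, 0.2, -0.2]
grip_width: 0.04
grasp_force: 20.0
turn 0.000  shift x -0.7 y 0.7 z 5.9 grip 0.0400 t 38.17 [0.4317 0.2664 0.0299] cur 83.0
```

```bash
for i in 1 2 3 4; do python3 -m inch '[[[-0.2,0.2,1.5,0,-0.4],[0,0,0,0,-0.4]]]' 20 | egrep 'pos|force:'; done
```

```text
tool_pos: [0.432, 0.2668, 0.0284]
force: [-0.2, -0.5, 0.2]
grasp_force: 20.0
tool_pos: [0.4319, 0.2669, 0.0262]
force: [0.7, -0.7, -0.7]
grasp_force: 20.0
tool_pos: [0.432, 0.267, 0.0244]
force: [0.2, -0.0, -0.8]
grasp_force: 20.0
tool_pos: [0.4323, 0.2672, 0.0237]
force: [-5.0, -1.9, 8.9]
grasp_force: 20.0
```

```bash
python3 -m inch '[[[0,0,0,0,0.3],[0,0,0,0,0.3],[0,0,0,0,0.3],[0,0,0,0,0.3],[0,0,0,0,0.3],[0,0,0,0,0.3],[0,0,-10,0,0.3],[0,0,-20,0,0.3],[0,0,-25,0,0.3],[0,0,-25,0,0.3],[0,0,-25,0,0.3],[0,0,-20,0,0.3],[0,0,0,0,0.3]]]'
python3 -m inch '[[[-3.8,-32,0,0,0.3],[-3.8,-32,0,0,0.3],[-3.8,-32,0,0,0.3],[-3.8,-32,0,0,0.3],[-3.8,-32,0,0,0.3],[-3.8,-32,0,0,0.3],[-3.8,-32,0,0,0.3],[-3.8,-32,0,0,0.3],[-3.8,-32,0,0,0.3],[-3.8,-32,0,0,0.3],[-3.8,-32,0,0,0.3],[-3.8,-32,0,0,0.3],[-3.8,-32,0,0,0.3],[-3.8,-32,0,0,0.3],[-3.8,-32,0,0,0.3],[-3.8,-32,0,0,0.3],[-3.8,-32,0,0,0.3],[-3.8,-32,0,0,0.3],[0,0,0,0,0.3],[0,0,0,0,0.3]]]' 20
python3 -c "
from h import *
go(.443,-.3097,.0225,83)
cv2.imwrite('pics/top_c.png',arm.snapshot('top'))
im=cv2.imread('pics/top_c.png'); h=cv2.cvtColor(im[225:300,210:260],cv2.COLOR_BGR2HSV)
b=((h[...,1]>135)&(h[...,0]<20)&(h[...,2]>90)).astype('u1')
n,l,st,c=cv2.connectedComponentsWithStats(b); k=1+st[1:,4].argmax(); r=cv2.minAreaRect(cv2.findNonZero((l==k).astype('u1')));print(st[k],r,onz('top',r[0][0]+210,r[0][1]+225,.064))
im=cv2.imread('pics/top0.png'); h=cv2.cvtColor(im[225:300,210:260],cv2.COLOR_BGR2HSV)
b=((h[...,1]>135)&(h[...,0]<20)&(h[...,2]>90)).astype('u1');r=cv2.minAreaRect(cv2.findNonZero(b));print(b.sum(),r,onz('top',r[0][0]+210,r[0][1]+225,.064))
"
```

```text
time: 39.92
tool_pos: [0.4336, 0.2679, 0.1534]
tool_rot: [0.191, 3.131, 0.005]
force: [-0.3, -0.9, 0.6]
grip_width: 0.0605
grasp_force: 0.0
time: 41.58
tool_pos: [0.4297, -0.3138, 0.1476]
tool_rot: [-0.195, -3.135, -0.001]
force: [0.4, 1.6, 0.3]
grip_width: 0.0604
grasp_force: 0.0
turn -0.002  shift x -12.7 y 5.7 z 125.1 grip 0.0604 t 41.58 [ 0.4297 -0.3138  0.1476] cur 82.9
[ 10  29  16  22 279] ((17.44999885559082, 39.349998474121094), (13.435029029846191, 20.647518157958984), 8.130102157592773) [0.42981081 0.26764847 0.064     ]
134 ((17.891891479492188, 37.148651123046875), (13.31631851196289, 21.04306983947754), 9.462322235107422) [0.43592551 0.26660678 0.064     ]
```

```bash
python3 -m inch '[[[-12.7,5.7,10,0,0.3],[0,0,0,0,0.3],[0,0,25,0,0.3],[0,0,25,0,0.3],[0,0,25,0,0.3],[0,0,20,0,0.3],[0,0,12,0,0.3],[0,0,8,0,0.3],[0,0,0,0,0.3],[0,0,0,0,0.3]]]' 25
python3 -c "
from h import *
go(.443,-.3097,.0225,83)"
```

```text
time: 42.47
tool_pos: [0.4439, -0.3087, 0.0237]
tool_rot: [0.19, 3.135, -0.0]
force: [0.2, 0.7, 0.5]
grip_width: 0.0603
grasp_force: 0.0
turn 0.001  shift x 0.8 y -1.1 z 1.2 grip 0.0603 t 42.47 [ 0.4439 -0.3087  0.0237] cur 83.1
```

```bash
python3 -m inch '[[[0.8,-1,1,0,0],[0,0,0,0,-0.4],[0,0,0,0,-0.7],[0,0,0,0,-0.7],[0,0,0,0,-0.7],[0,0,0,0,-0.7],[0,0,0,0,-0.7],[0,0,0,0,-0.7],[0,0,0,0,-0.7],[0,0,0,0,-0.7]]]' 25
python3 -m inch '[[[0,0,-3,0,-0.7],[0,0,-6,0,-0.7],[0,0,-12,0,-0.7],[0,0,-24,0,-0.7],[0,0,-24,0,-0.7],[0,0,-24,0,-0.7],[0,0,-24,0,-0.7],[0,0,-10,0,-0.7],[0,0,0,0,-0.7],[0,0,0,0,-0.7]]]' 25
python3 -c "
from h import *
go(.431,.267,.145,83)"
```

```text
time: 43.3
tool_pos: [0.4426, -0.3098, 0.0222]
tool_rot: [0.191, 3.136, -0.0]
force: [-0.3, -2.0, 2.4]
grip_width: 0.0236
grasp_force: 25.0
time: 44.13
tool_pos: [0.4425, -0.3096, 0.1487]
tool_rot: [0.191, 3.136, -0.0]
force: [0.3, 0.2, -4.6]
grip_width: 0.0236
grasp_force: 25.0
turn 0.000  shift x 81.7 y 570.9 z 3.7 grip 0.0236 t 44.13 [ 0.4425 -0.3096  0.1487] cur 83.0
```

Held (-4.6 N). Carrying it to the block.

```bash
python3 -m inch '[[[4.5,31.7,0,0,-0.7],[4.5,31.7,0,0,-0.7],[4.5,31.7,0,0,-0.7],[4.5,31.7,0,0,-0.7],[4.5,31.7,0,0,-0.7],[4.5,31.7,0,0,-0.7],[4.5,31.7,0,0,-0.7],[4.5,31.7,0,0,-0.7],[4.5,31.7,0,0,-0.7],[4.5,31.7,0,0,-0.7],[4.5,31.7,0,0,-0.7],[4.5,31.7,0,0,-0.7],[4.5,31.7,0,0,-0.7],[4.5,31.7,0,0,-0.7],[4.5,31.7,0,0,-0.7],[4.5,31.7,0,0,-0.7],[4.5,31.7,0,0,-0.7],[4.5,31.7,0,0,-0.7],[0,0,0,0,-0.7],[0,0,0,0,-0.7]]]' 25
python3 -m inch '[[[0,0,15,0,-0.7],[0,0,20,0,-0.7],[0,0,15,0,-0.7],[0,0,7,0,-0.7],[0,0,0,0,-0.7],[0,0,0,0,-0.7]]]' 25
python3 -c "
from h import *
go(.431,.267,.0775,83)"
```

```text
time: 45.8
tool_pos: [0.4305, 0.2674, 0.1468]
tool_rot: [-0.187, -3.133, 0.003]
force: [-0.3, -0.2, -4.5]
grip_width: 0.0238
grasp_force: 25.0
time: 46.3
tool_pos: [0.4315, 0.2659, 0.092]
tool_rot: [-0.192, -3.135, 0.001]
force: [-0.3, 0.5, -4.6]
grip_width: 0.0236
grasp_force: 25.0
turn -0.000  shift x 0.6 y 1.0 z 14.5 grip 0.0236 t 46.30 [0.4315 0.2659 0.092 ] cur 83.0
```

```bash
python3 -m inch '[[[0.6,1,6,0,-0.7],[0,0,4,0,-0.7],[0,0,0,0,-0.7],[0,0,0,0,-0.7]]]' 25| egrep 'pos|force:'; for i in 1 2 3 4; do python3 -m inch '[[[0,0,1.2,0,-0.7],[0,0,0,0,-0.7]]]' 25 | egrep 'pos|force:'; done
```

```text
tool_pos: [0.431, 0.2676, 0.0821]
force: [-0.0, 0.2, -3.2]
grasp_force: 25.0
tool_pos: [0.4311, 0.2676, 0.0809]
force: [0.2, -0.4, -4.4]
grasp_force: 25.0
tool_pos: [0.431, 0.2676, 0.0796]
force: [0.3, -0.6, -4.9]
grasp_force: 25.0
tool_pos: [0.4313, 0.2677, 0.0787]
force: [1.2, -0.4, -1.0]
grasp_force: 25.0
tool_pos: [0.4318, 0.2678, 0.0786]
force: [-0.3, -1.9, 7.7]
grasp_force: 25.0
```

```bash
python3 -m inch '[[[0,0,0,0,0.1],[0,0,0,0,0.1],[0,0,0,0,0.1],[0,0,0,0,0.1],[0,0,0,0,0.1],[0,0,0,0,0.1],[0,0,-10,0,0.1],[0,0,-20,0,0.1],[0,0,-25,0,0.1],[0,0,-25,0,0.1],[0,0,-25,0,0.1],[0,0,0,0,0.1],[20,-30,0,0,0.1],[20,-30,0,0,0.1],[0,-40,0,0,0.1],[0,-40,0,0,0.1],[0,-40,0,0,0.1],[0,-40,0,0,0.1],[0,0,0,0,0.1],[0,0,0,0,0.1]]]'
python3 - <<'E'
from h import *
np.set_printoptions(precision=4,suppress=True)
s0=cv2.imread('pics/side0.png').astype(int); t0=cv2.imread('pics/top0.png').astype(int)
im=arm.snapshot('top'); s=arm.snapshot('side'); cv2.imwrite('pics/top_d.png',im); cv2.imwrite('pics/side_d.png',s)
boardtile(im)
h=cv2.cvtColor(im[225:300,210:260],cv2.COLOR_BGR2HSV)
b=((h[...,1]>120)&(h[...,0]<20)&(h[...,2]>80)).astype('u1');r=cv2.minAreaRect(cv2.findNonZero(b));print('block',b.sum(),r,onz('top',r[0][0]+210,r[0][1]+225,.064))
# knob/weight: match initial template in side & top
T=s0[258:302,324:352].astype('u1'); m=cv2.matchTemplate(s,T,cv2.TM_CCOEFF_NORMED); print('side', cv2.minMaxLoc(m)[1],cv2.minMaxLoc(m)[3],'was (324,258)')
T=t0[253:268,219:235].astype('u1'); m=cv2.matchTemplate(im[240:290,205:250],T,cv2.TM_CCOEFF_NORMED); print('top', cv2.minMaxLoc(m)[1],cv2.minMaxLoc(m)[3],'was (14,13)')
for z,n in((.064,'base'),(.121,'knob')):
  print(n,proj('side',[(.4411,.2686,z),(.4318,.2678,z)]))
E
```

```text
time: 48.97
tool_pos: [0.3646, 0.0524, 0.1829]
tool_rot: [0.199, 3.134, 0.0]
force: [0.6, 0.5, 0.4]
grip_width: 0.0508
grasp_force: 0.0
629 ((291.1415100097656, 252.74525451660156), (42.99385070800781, 29.53251838684082), 74.05460357666016) [0.4662 0.0931 0.04  ]
block 147 ((17.479999542236328, 39.13999938964844), (13.717872619628906, 21.354625701904297), 8.130102157592773) [0.4304 0.2676 0.064 ]
side 0.6160061955451965 (397, 387) was (324,258)
top 0.8538218140602112 (14, 16) was (14,13)
base [[337.6057 297.3065]
 [343.2544 297.3315]]
knob [[338.2346 266.0617]
 [344.0454 266.0896]]
```

```bash
python3 -c "
from plant import arm
print(arm.job_done())"
```

```text
the job is handed in; nothing more can be done
None
```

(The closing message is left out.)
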